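# Register a cheese block in the corner of a slicing jig and hold it for the cut

## Task

First slide the empty white carriage of the slicing jig to the left along its rods until it clicks fully home at the slicing station. Then put the pale cheese block from the marble slab upright on the carriage, square in the corner of the two steel stops, and press it lightly but steadily (a few newtons) against both stops at once. Finish still holding it pressed there, ready for the cut, and leave the waxed round cheese, the tealight and the muffin where they are.

Things in the scene. Friction and masses are not known exactly. Their poses are not given: they have to be found in the camera images.
- jig: Slicing jig, fixed on the table: wooden board 100 x 250 x 16 mm with two steel rods along its length, on which a white carriage slides. Origin: centre of the underside. x points across the board away from the robot, y along the rods towards the slicing station (to the robot's left), z up. A small steel housing, 14 mm high above the board, with a spring ball stands at the front edge near the station; the far (+y) end is the station.
- carriage (a joint): Position of the carriage along the rods (jig +y), m: 0 at the right end, 0.101 at the hard end stop. Moving takes about 1 N; from about 0.090 to 0.095 a rib on the carriage has to be pushed past the spring ball (about 3 N more), and the ball then keeps the carriage home; fully home is 0.100 to 0.101 (more than 0.097 counts). It stays wherever it is left.
- carriage_knob (a point): Centre of the top of the black upright knob on the carriage, by which to push or pull it: 18 mm in diameter (20 mm at the head), 38 mm tall from the carriage's top face. Axes as the jig's. It stands near the carriage's right (-y) end, and it moves with the carriage.
- corner (a point): Inner corner where the faces of the two stops meet, on the top face of the carriage (34 mm above the table); moves with the carriage; axes as the jig's. The face of the far stop is the plane x = 0 here, that of the end stop is y = 0; the cheese belongs on the side x < 0, y < 0. The white top is smooth plastic (slippery, friction about 0.2), 75 x 110 mm; free of the stops it spans x -65 to 0 and y -100 to 0 mm. The knob's axis is at (-27, -87) mm here.
- stop_far (a point): Smooth polished steel strip (slippery, friction about 0.15) along the carriage's side away from the robot: 10 mm thick, 65 mm long (from the station end; it does not reach the knob), 12 mm high above the carriage's top face. Fixed to the carriage. The point is the centre of its top edge face.
- stop_end (a point): Smooth polished steel strip (slippery, friction about 0.15) across the carriage's left (+y, station) end: 65 mm long, 10 mm thick, 12 mm high above the carriage's top face. Fixed to the carriage. The point is the centre of its top edge face.
- slab: White marble slab 80 x 200 x 10 mm, fixed, long side along its y, between the jig and the robot. Origin: centre of the underside.
- cheese_block: Pale cheese block with slightly uneven faces, 31 (x) x 38 (y) x 41 (z) mm, about 50 g, standing upright loose on the slab. Origin: centre of the underside. It may be pressed into the corner with any of its upright sides, as long as they are square to the stops. Its upper 29 mm stand above the stops.
- cheese_round: Yellow waxed round cheese, 68 mm in diameter, 40 mm high, loose on the slab, 100 to 120 mm from the cheese block (centres). Origin: centre of the underside. To be left alone.
- tealight: Clear glass tealight holder, 60 x 60 x 64 mm, loose on the table behind the right part of the jig. Origin: centre of the underside. To be left alone.
- muffin: Pale muffin with dark chocolate chips, 43 mm in diameter, 34 mm high, loose on the table behind the left part of the jig. Origin: centre of the underside. To be left alone.
Not all that is in view belongs to the job. Of the things that look like the cheese_block, the larger one is meant.

How it is judged:
By the outcome, as a careful person would: the job done as asked, in the order asked, and still so for the second after the job is handed in, while the arm keeps its last pose, push and grip.
It also fails if it takes over 62 s, if anything falls off the work surface, if the arm or the gripper's body presses on something with over 40 N, if the wrist force passes 120 N, or if a joint passes its speed limit or range.

## Robot

A 6-joint arm with a two-finger parallel gripper is mounted at the origin on a cart in front of the work surface, level with it; the furniture and walls round the work are solid. World frame = base frame: x ahead of the robot, y to its left, z up, the work surface at z = 0. Lengths are in m, angles in rad, forces in N, time in s.
With the tool pointing down it reaches from about 0.15 to 0.775 m from the base axis. Payload 6.1 kg.
Tool frame: the origin (TCP) lies on the mounting face of the last link; the fingertips stand 173 mm ahead of it and the grasp point (between the pads) lies 155 mm ahead of it; z points along the fingers, y is the line along which they close (so a half turn about z gives the same grasp; the last joint's range is limited). The gripper opens to 85 mm and grips with 20 to 120 N. Pads are 22 mm wide; open, the fingers measure 114 mm over their backs; the gripper's body (76 mm by 85 mm) begins 54 mm behind the grasp point. The pads swing forward as they close: fully open they stand 13 mm farther back than shut.
Start: joints at [0, 0.126, -0.04, 1.405, 0, 1.571], TCP at [0.525, 0, 0.405] pointing down, gripper open.
Joint ranges: [-2.72, 2.72], [-0.95, 1.95], [-1.27, 1.35], [-1.78, 2.02], [-1.46, 1.47], [-3.14, 3.14]. Speed limits (rad/s): [2.39, 2.39, 3.01, 3.14, 3.14, 3.14].

## Interface

Orientations are given as a 3x3 rotation matrix whose columns are the frame's x, y, z axes.
In Python, from bench import telemetry, cams, workorder gives the robot as it stands. The module is installed in compiled form; this text tells all that it offers.
- The arm moves only by the tool jog_arm, never from a script. Its argument "increments" is one flat list of numbers, 4 for each row, row after row: the shift along the tool's x, y, z in m, then the turn about the tool's z in rad. A call has 1 to 10 rows; each row is the pose to reach, as a shift and turn from the pose commanded when the call began, along the tool's axes at that moment; what a row does not reach only later rows make up. A row lasts 1/12 s, in which the tool goes at most 41.7 mm and 7.16 degrees, less where a joint would pass 70% of its speed; a pose out of reach is approached as far as the arm can. A call with a gripper value outside its range is refused whole. "jaw" is the opening, from 0 (shut) to 1 (fully open), set as the call begins (left out, the last holds). The fingers move at their own pace and stop on an object; the grip force is fixed at half the most. Time passes only in rows, so rows that repeat a pose let the fingers close. It gives the time, the measured TCP pose, the force, the opening and the grip force at its end, in the units of the state.
- telemetry.get_obs(): the state, without advancing time (a new reading comes with each control period).
- cams.get_image(name): name is "scene" or "side" or "wrist"; returns (picture, depth): 384x512x3 uint8, red, green, blue; 384x512 float32, m along the optical axis (not along the pixel's ray), 0 where there is no reading.
- cams.camera_params(name): a dict with "camera_matrix" (3x3 intrinsics, pixels), "R" (3x3) and "t" (3): a world point X has camera coordinates R X + t. Camera axes: x right, y down, z forward; pixel columns grow to the right and rows downward; lengths in m; the calibration is good to about 2 mm. A picture is of the moment at which its call begins: read the wrist's pose just before it. camera_params takes no time and is no camera call; for the wrist camera it gives the pose at the moment of the call.
- workorder.job_done(): hands the job in; it is judged then, once.
The state is a dict: "clock": time; "joint_positions": joint angles; "qd": joint speeds; "effort": joint torques, N m; "tool_pos": TCP position; "eef_rot": TCP orientation; "contact_force": force on the tool from outside, world axes, zero at the start; "torque": the same for the moment, N m; "grip_width": opening from 0.0 (shut) to 1.0 (fully open); "finger_force": force on a finger pad.
Only numpy, scipy, OpenCV 4.12 (cv2) and the standard library are available. Lean on these libraries where they do the work, as an engineer would, in place of code of your own. Each camera call takes 0.05 s, during which the arm holds its last target. There are 200 camera calls.

## Working session

There is one attempt and no reset: what is moved stays moved. The work goes in short steps, Python scripts to look and compute and a tool call to move; the robot and the scene stay as the last step left them, time stands still between calls to the robot, and variables do not carry over. Pictures are saved under pics/ and viewed, at most 10 in all, crops included, and the job is handed in when it is done.

Besides the shell and the picture viewer there is one more tool, called after "Call:" by a JSON object that holds its "name" and its "arguments". jog_arm: Moves the arm, as the interface text tells. Its arguments: {"type":"object","properties":{"increments":{"type":"array"},"jaw":{"type":"number"}},"required":["increments"]}

```bash
mkdir -p pics; cat > h.py <<'E'
import numpy as np, cv2
from bench import telemetry, cams, workorder
def grab(n):
    p=cams.camera_params(n); im,d=cams.get_image(n); return im,d,p
def cloud(d,p):
    K=np.array(p["camera_matrix"]);R=np.array(p["R"]);t=np.array(p["t"])
    v,u=np.mgrid[:d.shape[0],:d.shape[1]]
    c=np.stack([(u-K[0,2])/K[0,0]*d,(v-K[1,2])/K[1,1]*d,d],-1)
    X=(c-t)@R; X[d==0]=np.nan
    return X
E
python3 - <<'E'
from h import *
ims=[]
for n in ["scene","side","wrist"]:
    im,d,p=grab(n); np.savez(f"{n}0.npz",im=im,d=d,X=cloud(d,p)); 
    print(n,np.round(-np.array(p["R"]).T@p["t"],3),np.round(p["R"],2).tolist())
    cv2.imwrite(f"pics/{n}0.png",im[:,:,::-1])
    if n!="wrist": ims.append(im)
o=telemetry.get_obs();print(o)
E
```

```text
scene [0.098 0.842 0.482] [[-0.82, -0.57, -0.02], [-0.26, 0.4, -0.88], [0.51, -0.72, -0.47]]
side [0.262 0.829 0.617] [[-0.91, -0.41, 0.01], [-0.27, 0.59, -0.76], [0.31, -0.7, -0.65]]
wrist [0.525 0.077 0.373] [[1.0, 0.0, -0.0], [0.0, -0.95, 0.3], [-0.0, -0.3, -0.95]]
{'clock': 0.15, 'joint_positions': array([ 2.26139552e-05,  1.26254173e-01, -4.03640631e-02,  1.40542283e+00,
        9.40750712e-06,  1.57080091e+00]), 'qd': array([ 0.00128353, -0.00068257,  0.00248944,  0.00089712, -0.00137021,
        0.00028949]), 'effort': array([-6.60388159e-04, -4.36274636e+01,  3.53150582e+01,  1.35390865e-02,
        2.80258462e-06, -9.74541621e-07]), 'tool_pos': array([5.24893843e-01, 1.30185824e-05, 4.04106027e-01]), 'eef_rot': array([[-1.80239952e-05,  9.99999225e-01, -1.24473607e-03],
       [ 1.00000000e+00,  1.80356840e-05,  9.37935871e-06],
       [ 9.40180111e-06, -1.24473590e-03, -9.99999225e-01]]), 'contact_force': array([ 0.15273994, -0.04512938, -1.12041468]), 'torque': array([ 0.02878723, -0.01875983,  0.03953422]), 'finger_force': 0.0, 'grip_width': 0.9988503441654972}
```

View pics/scene0.png

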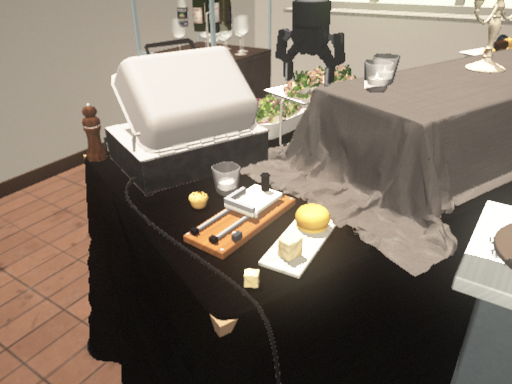

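View pics/wrist0.png

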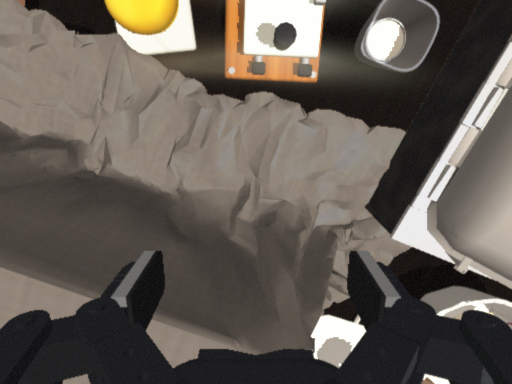

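The scene view shows the jig around (243,215), the knob at (265,182), the large block at (290,245), the small decoy at (252,278), the round at (313,218), the tealight at (226,178) and the muffin at (198,200). The wrist view shows the knob at (285,36).

```bash
python3 - <<'E'
from h import *
for n in ["scene","side","wrist"]:
    z=np.load(n+"0.npz"); X=z["X"]; im=z["im"]; 
    hsv=cv2.cvtColor(im,cv2.COLOR_RGB2HSV); x,y,h=X[...,0],X[...,1],X[...,2]
    ok=(x>.2)&(x<.75)&(y>-.4)&(y<.45)&(h>-.01)
    H,S,V=[hsv[...,i] for i in range(3)]
    def rep(name,m,zlo,zhi):
        m=ok&m&(h>zlo)&(h<zhi); nn,l,st,_=cv2.connectedComponentsWithStats(m.astype(np.uint8))
        for i in range(1,nn):
            if st[i,4]>40:
                P=X[l==i]; r=cv2.minAreaRect(P[:,:2].astype(np.float32)*1000)
                print(n,name,st[i].tolist(),np.round(P.mean(0),3),"z",np.round(np.percentile(P[:,2],[2,98]),3),np.round(r[0]),np.round(r[1]),round(r[2],1))
    rep("orange",(H<14)&(S>150)&(V>60),.005,.03)
    rep("blocktop",(H>14)&(H<32)&(S>40),.045,.06)
    rep("yellow",(H>12)&(H<32)&(S>40),.012,.08)
    rep("white",(S<50)&(V>150),.025,.04)
    rep("slab",(S<50)&(V>150),.005,.016)
    rep("knob",(V<70),.066,.09)
E
python3 - <<'E'
import cv2
im=cv2.imread('pics/side0.png');cv2.imwrite('pics/side0c.png',cv2.resize(im[80:340,100:400],None,fx=2.2,fy=2.2))
E
```

```text
scene orange [183, 236, 25, 15, 80] [0.572 0.341 0.01 ] z [0.005 0.014] [570. 341.] [ 4. 60.] 85.9
scene blocktop [282, 106, 17, 15, 59] [ 0.733 -0.302  0.053] z [0.046 0.06 ] [ 733. -299.] [ 23. 140.] 5.8
scene blocktop [250, 143, 18, 10, 71] [ 0.669 -0.028  0.052] z [0.045 0.059] [669. -28.] [53.  6.] 70.9
scene blocktop [288, 142, 22, 12, 76] [ 0.587 -0.08   0.053] z [0.045 0.06 ] [574. -77.] [20. 78.] 71.7
scene blocktop [314, 151, 17, 12, 53] [ 0.51  -0.064  0.052] z [0.046 0.06 ] [509. -63.] [14. 42.] 74.4
scene blocktop [261, 180, 8, 8, 47] [0.548 0.134 0.052] z [0.046 0.06 ] [548. 134.] [16.  9.] 21.6
scene blocktop [386, 190, 20, 9, 51] [0.3   0.027 0.052] z [0.046 0.058] [302.  27.] [39.  9.] 2.1
scene blocktop [407, 193, 12, 11, 41] [0.269 0.028 0.055] z [0.046 0.06 ] [268.  28.] [ 7. 29.] 60.4
scene blocktop [422, 202, 16, 12, 54] [0.231 0.044 0.051] z [0.045 0.059] [232.  44.] [13. 30.] 73.2
scene blocktop [298, 204, 29, 15, 298] [0.414 0.171 0.048] z [0.045 0.05 ] [416. 169.] [52. 52.] 66.8
scene yellow [282, 104, 18, 17, 124] [ 0.733 -0.3    0.062] z [0.046 0.079] [ 73
[... 6015 characters left out ...]
.] 87.2
wrist white [368, 18, 36, 43, 1106] [0.655 0.129 0.027] z [0.025 0.03 ] [654. 129.] [36. 38.] 8.5
wrist slab [115, 0, 81, 55, 1955] [0.43  0.136 0.01 ] z [0.008 0.012] [420. 142.] [79. 47.] 6.0
wrist slab [141, 62, 17, 12, 73] [0.413 0.104 0.014] z [0.013 0.015] [413. 104.] [10. 17.] 84.3
wrist knob [381, 4, 131, 230, 3478] [0.702 0.052 0.078] z [0.067 0.09 ] [700.  49.] [222.   3.] 67.2
wrist knob [275, 23, 20, 19, 199] [0.55  0.13  0.072] z [0.071 0.074] [550. 129.] [18. 12.] 13.5
wrist knob [55, 176, 148, 65, 1101] [ 0.4   -0.025  0.079] z [0.067 0.09 ] [403. -27.] [ 11. 154.] 66.9
wrist knob [209, 235, 35, 21, 208] [ 0.495 -0.069  0.082] z [0.067 0.09 ] [496. -69.] [ 4. 36.] 66.3
```

View pics/side0c.png

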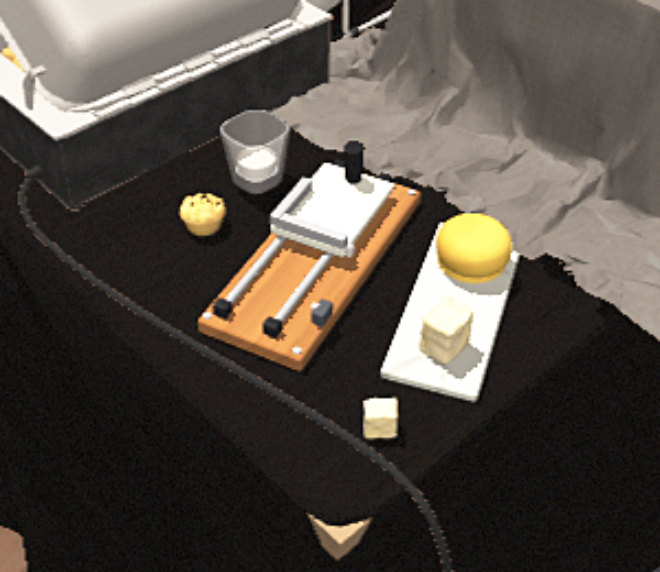

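The side crop confirms the layout: the big block is at about (445,330) in the crop, rotated on the slab. The jig's long axis points about 3.3° off world y. I'll move to the knob.

Call:
{"name": "jog_arm", "arguments": {"increments": [0.03, 0.006, 0, 0.03, 0.065, 0.012, 0.02, 0.057, 0.1, 0.018, 0.05, 0.057, 0.13, 0.025, 0.08, 0.057, 0.13, 0.025, 0.11, 0.057, 0.13, 0.025, 0.11, 0.057], "jaw": 0.5}}

```text
clock: 0.65
tool_pos: [0.5481, 0.1315, 0.2875]
eef_rot: [[0.054, 0.998, -0.011], [0.999, -0.054, -0.002], [-0.003, -0.01, -1.0]]
contact_force: [-0.1, 0.1, -1.0]
grip_width: 0.5
finger_force: 0.0
```

```bash
python3 - <<'E'
from h import *
im,d,p=grab("wrist"); X=cloud(d,p); hsv=cv2.cvtColor(im,cv2.COLOR_RGB2HSV)
cv2.imwrite("pics/w1.png",im[:,:,::-1])
m=(hsv[...,2]<80)&(X[...,2]>.066)&(X[...,2]<.08)&(abs(X[...,0]-.55)<.03)&(abs(X[...,1]-.13)<.03)
print(m.sum(),X[m].mean(0) if m.any() else 0, X[m].min(0),X[m].max(0))
m=(hsv[...,2]>150)&(hsv[...,1]<50)&(abs(X[...,2]-.034)<.004)
print(cv2.minAreaRect(X[m][:,:2].astype(np.float32)*1000))
o=telemetry.get_obs();print(o["tool_pos"],o["eef_rot"].round(3).tolist(),o["grip_width"],o["contact_force"])
E
```

```text
705 [0.55065902 0.12793926 0.07202412] [0.54136144 0.11754909 0.06635334] [0.55993071 0.13698253 0.07406689]
((588.8881225585938, 163.38450622558594), (101.2752685546875, 155.4217987060547), 87.76889038085938)
[0.54853938 0.13052011 0.29097703] [[0.055, 0.998, -0.008], [0.998, -0.055, -0.002], [-0.002, -0.008, -1.0]] 0.501879741392321 [-0.07981859 -0.39368596  0.51160055]
```

View pics/w1.png

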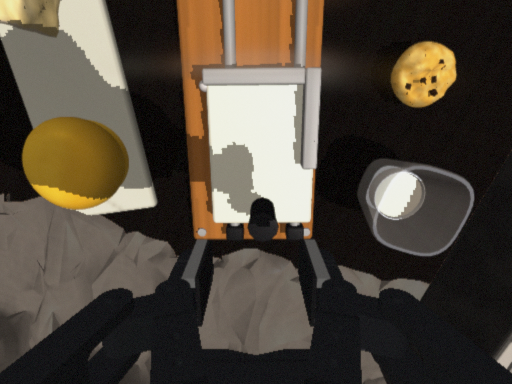

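The wrist view shows the knob at (263,215), centred between the fingers. The rods run vertically, so the yaw is good. I'll lower and grip.

Call:
{"name": "jog_arm", "arguments": {"increments": [-0.003, 0.001, 0.03, 0, -0.003, 0.001, 0.06, 0, -0.003, 0.001, 0.077, 0, -0.003, 0.001, 0.077, 0]}}

```text
clock: 1.03
tool_pos: [0.55, 0.1258, 0.2161]
eef_rot: [[0.058, 0.998, -0.004], [0.998, -0.058, -0.001], [-0.001, -0.004, -1.0]]
contact_force: [-1.0, -1.0, 0.6]
grip_width: 0.504
finger_force: 0.0
```

Call:
{"name": "jog_arm", "arguments": {"increments": [0, 0, 0, 0, 0, 0, 0, 0, 0, 0, 0, 0, 0, 0, 0, 0], "jaw": 0.15}}

```text
clock: 1.37
tool_pos: [0.5502, 0.1267, 0.2204]
eef_rot: [[0.057, 0.998, -0.0], [0.998, -0.057, 0.001], [0.001, -0.0, -1.0]]
contact_force: [-7.2, -0.3, 5.5]
grip_width: 0.194
finger_force: 58.6
```

Call:
{"name": "jog_arm", "arguments": {"increments": [0.008, 0, 0, 0, 0.018, 0, 0, 0, 0.028, 0, 0, 0, 0.038, 0, 0, 0, 0.048, 0, 0, 0, 0.058, 0, 0, 0, 0.068, 0, 0, 0, 0.078, 0, 0, 0, 0.084, 0, 0, 0, 0.084, 0, 0, 0]}}

```text
clock: 2.2
tool_pos: [0.5543, 0.2103, 0.2203]
eef_rot: [[0.057, 0.998, -0.002], [0.998, -0.057, -0.003], [-0.003, -0.001, -1.0]]
contact_force: [-10.4, -6.3, 8.1]
grip_width: 0.195
finger_force: 59.0
```

Call:
{"name": "jog_arm", "arguments": {"increments": [0.005, 0, 0, 0, 0.01, 0, 0, 0, 0.014, 0, 0, 0, 0.016, 0, 0, 0, 0.016, 0, 0, 0]}}

```text
clock: 2.62
tool_pos: [0.5544, 0.2163, 0.2201]
eef_rot: [[0.066, 0.998, -0.002], [0.997, -0.066, -0.032], [-0.032, 0.0, -0.999]]
contact_force: [-13.0, -55.5, 21.7]
grip_width: 0.2
finger_force: 60.4
```

Call:
{"name": "jog_arm", "arguments": {"increments": [-0.004, 0, 0, 0, -0.008, 0, 0, 0, -0.008, 0, 0, 0]}}

```text
clock: 2.87
tool_pos: [0.5545, 0.213, 0.2202]
eef_rot: [[0.062, 0.998, -0.002], [0.998, -0.062, -0.013], [-0.013, -0.001, -1.0]]
contact_force: [-10.8, -26.5, 13.0]
grip_width: 0.196
finger_force: 59.6
```

```bash
python3 - <<'E'
from h import *
im,d,p=grab("side"); X=cloud(d,p);np.savez("side1.npz",im=im,X=X)
im2,d2,p2=grab("scene")
a=cv2.resize(im[130:270,150:330],(720,560),interpolation=cv2.INTER_CUBIC)
cv2.imwrite("pics/s1.png",a[:,:,::-1])
o=telemetry.get_obs();print(o["tool_pos"],o["contact_force"])
E
```

```text
[0.55446851 0.21327698 0.22018634] [-11.27190247 -27.26202737  12.99684554]
```

View pics/s1.png

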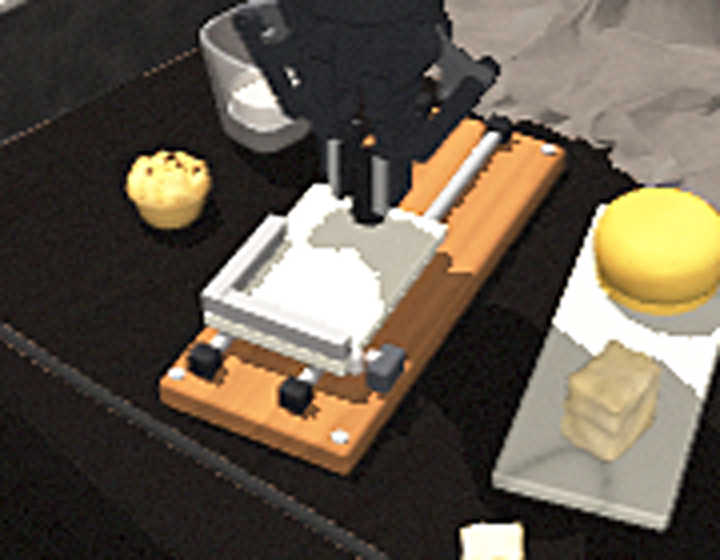

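The carriage stopped with its rib, at (357,355), against the housing at (385,370), about 12 mm short of home. The loads are higher than expected, so I'll release the grip and look at the force.

Call:
{"name": "jog_arm", "arguments": {"increments": [-0.004, 0, -0.002, 0, -0.004, 0, -0.002, 0, -0.004, 0, -0.002, 0], "jaw": 0.5}}

```text
clock: 3.22
tool_pos: [0.5568, 0.2149, 0.2221]
eef_rot: [[0.058, 0.998, 0.004], [0.998, -0.058, 0.002], [0.002, 0.004, -1.0]]
contact_force: [0.9, -0.4, 0.7]
grip_width: 0.498
finger_force: 0.0
```

```bash
python3 - <<'E'
from h import *
im,d,p=grab("wrist"); X=cloud(d,p);np.savez("w2.npz",im=im,X=X)
cv2.imwrite("pics/w2.png",im[:,:,::-1])
o=telemetry.get_obs();print(o["tool_pos"],o["contact_force"],o["eef_rot"][:,2])
b,_,_=grab("side"); a=np.load("side0.npz")["im"]
print(cv2.absdiff(a,b)[140:190,195:225].mean(), cv2.absdiff(a,b)[165:185,180:202].mean())
E
```

```text
[0.55667157 0.21516885 0.22158897] [ 0.06330889 -0.34309416  0.72858647] [ 0.00320324  0.0017262  -0.99999338]
37.75622222222222 2.1818181818181817
```

View pics/w2.png

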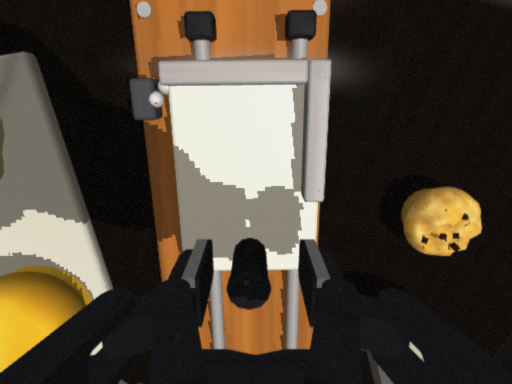

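```bash
python3 - <<'E'
import numpy as np
z=np.load("w2.npz");X=z["X"]
a=np.radians(-3.3);c,s=np.cos(a),np.sin(a);R=np.array([[c,-s],[s,c]])
def q(n,u,v,r=1):
    P=np.nanmedian(X[v-r:v+r+1,u-r:u+r+1].reshape(-1,3),0); J=(P[:2]-[.544,.217])@R; print(n,P.round(4),"jig",J.round(4))
q("rib",163,88);q("ball",156,100);q("housing",142,98,3);q("housing",142,84,2);q("housing",145,114,2);q("endstop outer",235,64);q("endstop in",235,80);q("block",201,22);q("block",201,36);q("block",300,34);q("knob",249,290);q("knobtopfront",249,302);q("screw",144,9);q("board front edge",150,150);q("stopfar",318,130);q("stopfar end",316,198)
X0=np.load("wrist0.npz")["X"];X=X0
q("knob0",285,36,3);q("carr right edge0",270,50);q("blk0",260,66);q("blk0",304,70);q("board end",275,76)
E
```

```text
rib [0.519  0.2977 0.0338] jig [-0.0296  0.0791]
ball [0.5139 0.2925 0.0305] jig [-0.0343  0.0736]
housing [0.5071 0.2938 0.0304] jig [-0.0412  0.0745]
housing [0.5079 0.3002 0.0301] jig [-0.0408  0.081 ]
housing [0.5072 0.2862 0.03  ] jig [-0.0407  0.0669]
endstop outer [0.5544 0.3053 0.0455] jig [0.0053 0.0887]
endstop in [0.554  0.2987 0.0462] jig [0.0052 0.0822]
block [0.5392 0.3257 0.0281] jig [-0.011   0.1083]
block [0.5383 0.3199 0.0275] jig [-0.0116  0.1024]
block [0.585  0.3182 0.0276] jig [0.0351 0.1033]
knob [0.5549 0.2111 0.0725] jig [ 0.0112 -0.0052]
knobtopfront [0.5545 0.2047 0.0724] jig [ 0.0111 -0.0117]
screw [0.5106 0.3352 0.0176] jig [-0.0402  0.116 ]
board front edge [0.5022 0.2662 0.0163] jig [-0.0446  0.0467]
stopfar [0.59   0.2752 0.0459] jig [0.0426 0.0608]
stopfar end [0.5891 0.2425 0.0466] jig [0.0436 0.0281]
knob0 [0.5507 0.1251 0.072 ] jig [ 0.0119 -0.0913]
carr right edge0 [0.5394 0.1187 0.0341] jig [ 0.0011 -0.0984]
blk0 [0.5297 0.1044 0.0277] jig [-0.0078 -0.1132]
blk0 [0.5745 0.1006 0.0285] jig [ 0.0372 -0.1145]
board end [0.5459 0.0955 0.0157] jig [ 0.0089 -0.1212]
```

The wrist view has the rib at (163,88), right at the ball at (156,100), and a gap of about 10 mm to the rod-end blocks at (201,40). I'll push from behind with closed fingers instead.

Call:
{"name": "jog_arm", "arguments": {"increments": [0, 0, -0.025, 0, 0, 0, -0.045, 0, -0.02, -0.0015, -0.045, 0, -0.036, -0.0015, -0.045, 0, -0.036, -0.0015, -0.045, 0]}}

```text
clock: 3.73
tool_pos: [0.5523, 0.1778, 0.2656]
eef_rot: [[0.058, 0.998, 0.001], [0.998, -0.058, -0.0], [-0.0, 0.001, -1.0]]
contact_force: [0.4, -0.2, -0.7]
grip_width: 0.498
finger_force: 0.0
```

Call:
{"name": "jog_arm", "arguments": {"increments": [0, 0, 0, 0, 0, 0, 0, 0, 0, 0, 0.02, 0, 0, 0, 0.045, 0, 0, 0, 0.045, 0, 0, 0, 0.045, 0], "jaw": 0}}

```text
clock: 4.23
tool_pos: [0.5516, 0.1795, 0.2185]
eef_rot: [[0.056, 0.998, -0.003], [0.998, -0.056, -0.001], [-0.001, -0.003, -1.0]]
contact_force: [0.4, 0.0, 0.2]
grip_width: 0.004
finger_force: 0.0
```

Call:
{"name": "jog_arm", "arguments": {"increments": [0.005, 0, 0, 0, 0.01, 0, 0, 0, 0.014, 0, 0, 0, 0.017, 0, 0, 0, 0.019, 0, 0, 0, 0.021, 0, 0, 0, 0.021, 0, 0, 0]}}

```text
clock: 4.82
tool_pos: [0.5532, 0.1934, 0.2211]
eef_rot: [[0.063, 0.998, 0.002], [0.998, -0.063, -0.023], [-0.023, 0.003, -1.0]]
contact_force: [-1.7, -41.9, 12.0]
grip_width: -0.002
finger_force: 20.8
```

Still blocked, and at exactly the same place. I'll check closely whether the rib is before or past the ball.

```bash
python3 - <<'E'
from h import *
im,d,p=grab("side")
z=np.load("w2.npz")["im"]
A=cv2.resize(z[40:140,110:230],(400,333),interpolation=cv2.INTER_NEAREST)
w1=cv2.imread("pics/w1.png")[:,:,::-1]
C=cv2.resize(w1[50:150,170:290],(400,333),interpolation=cv2.INTER_NEAREST)
B=cv2.resize(im[195:245,195:265],(400,266),interpolation=cv2.INTER_NEAREST)
o=np.zeros((600,800,3),np.uint8);o[:333,:400]=A;o[:333,400:]=C;o[333:599,:400]=B
cv2.imwrite("pics/rib.png",o[:,:,::-1])
E
```

```text
(no output)
```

View pics/rib.png

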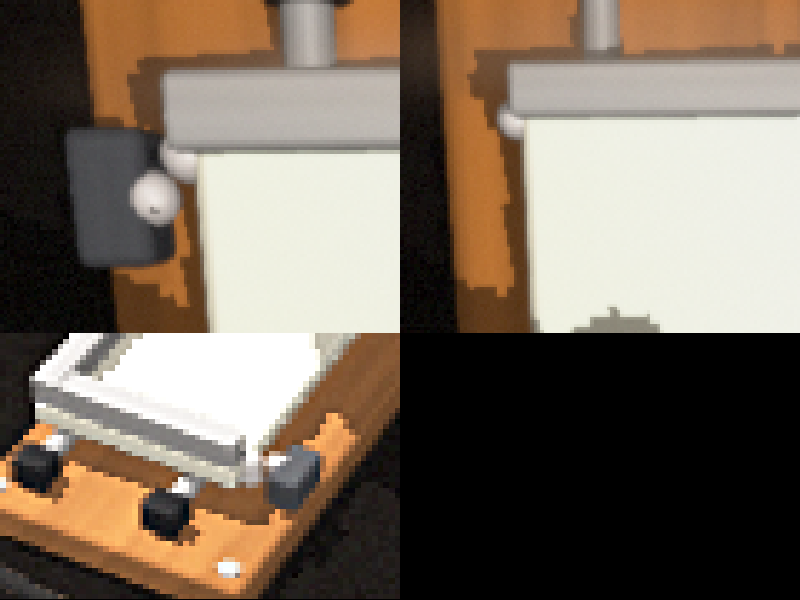

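The crops show the rib past the ball, and the ball sprung out again behind it. So the carriage is home against the hard stop, which explains the 40–55 N. I'll back off and move over the cheese block.

Call:
{"name": "jog_arm", "arguments": {"increments": [-0.015, 0, 0, 0, -0.028, 0, 0, 0, -0.028, 0, -0.035, 0, -0.028, 0, -0.07, 0, -0.01, -0.03, -0.08, 0, 0.01, -0.07, -0.08, 0, 0.03, -0.11, -0.08, 0, 0.05, -0.145, -0.08, 0, 0.056, -0.153, -0.08, 0, 0.056, -0.153, -0.08, 0], "jaw": 0.95}}

```text
clock: 5.7
tool_pos: [0.4014, 0.2664, 0.3011]
eef_rot: [[0.052, 0.999, 0.001], [0.999, -0.052, 0.002], [0.002, 0.001, -1.0]]
contact_force: [0.8, 0.2, -0.2]
grip_width: 0.948
finger_force: 0.0
```

```bash
python3 - <<'E'
from h import *
im,d,p=grab("wrist"); X=cloud(d,p); hsv=cv2.cvtColor(im,cv2.COLOR_RGB2HSV); np.savez("w3.npz",im=im,X=X)
cv2.imwrite("pics/w3.png",im[:,:,::-1])
o=telemetry.get_obs();print(o["tool_pos"],o["eef_rot"].round(3).tolist(),o["grip_width"])
m=(X[...,2]>.042)&(X[...,2]<.06)&(abs(X[...,0]-.4)<.05)&(abs(X[...,1]-.285)<.05)
m=cv2.morphologyEx(m.astype(np.uint8),cv2.MORPH_OPEN,np.ones((3,3)))>0
P=X[m];print(m.sum(),P.mean(0),np.percentile(P[:,2],[5,50,95]),cv2.minAreaRect(P[:,:2].astype(np.float32)*1000))
E
```

```text
[0.40289399 0.2657371  0.30095433] [[0.053, 0.999, 0.002], [0.999, -0.053, 0.002], [0.002, 0.002, -1.0]] 0.9502390466667379
1836 [0.40353395 0.27672641 0.04909293] [0.04676033 0.04930373 0.05055304] ((403.1905212402344, 275.2158203125), (37.7384147644043, 29.572221755981445), 73.55687713623047)
```

View pics/w3.png

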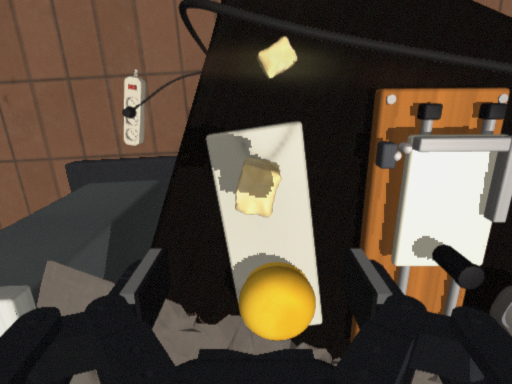

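The wrist view shows the block's top at (258,187), its long side turned about 13° from the tool, with the round at (277,300) well clear. I'll grasp across the 31 mm sides, high on the block.

Call:
{"name": "jog_arm", "arguments": {"increments": [0.005, 0, 0.02, 0.1, 0.01, 0, 0.04, 0.2, 0.01, 0, 0.06, 0.23, 0.01, 0, 0.085, 0.23, 0.01, 0, 0.102, 0.23, 0.01, 0, 0.102, 0.23], "jaw": 0.7}}

```text
clock: 6.25
tool_pos: [0.4044, 0.2734, 0.1946]
eef_rot: [[0.284, 0.959, -0.004], [0.959, -0.284, -0.003], [-0.004, -0.003, -1.0]]
contact_force: [-0.3, -1.1, -0.8]
grip_width: 0.701
finger_force: 0.0
```

Call:
{"name": "jog_arm", "arguments": {"increments": [0, 0, 0, 0, 0, 0, 0, 0, 0, 0, 0, 0, 0, 0, 0, 0, 0, 0, 0, 0, 0, 0, 0, 0], "jaw": 0.15}}

```text
clock: 6.75
tool_pos: [0.4054, 0.2749, 0.1993]
eef_rot: [[0.283, 0.959, 0.003], [0.959, -0.283, 0.001], [0.002, 0.003, -1.0]]
contact_force: [1.2, -0.3, 6.2]
grip_width: 0.34
finger_force: 60.0
```

Call:
{"name": "jog_arm", "arguments": {"increments": [0, 0, -0.02, 0, 0, 0, -0.05, 0, 0, 0, -0.07, 0, 0, 0, -0.07, 0]}}

```text
clock: 7.08
tool_pos: [0.4055, 0.2753, 0.2722]
eef_rot: [[0.283, 0.959, 0.006], [0.959, -0.283, 0.004], [0.005, 0.004, -1.0]]
contact_force: [-0.4, 0.2, -0.5]
grip_width: 0.344
finger_force: 59.7
```

Call:
{"name": "jog_arm", "arguments": {"increments": [0.01, 0.035, 0, -0.06, 0.02, 0.07, 0, -0.12, 0.03, 0.11, 0, -0.18, 0.041, 0.145, 0, -0.23, 0.041, 0.153, 0, -0.23, 0.041, 0.153, 0.02, -0.23, 0.041, 0.153, 0.03, -0.23, 0.041, 0.153, 0.03, -0.23]}}

```text
clock: 7.75
tool_pos: [0.5613, 0.2699, 0.234]
eef_rot: [[0.057, 0.998, -0.006], [0.998, -0.057, -0.003], [-0.003, -0.006, -1.0]]
contact_force: [-1.4, -0.5, -0.7]
grip_width: 0.343
finger_force: 59.8
```

```bash
python3 - <<'E'
from h import *
im,d,p=grab("wrist"); X=cloud(d,p); np.savez("w4.npz",im=im,X=X)
o=telemetry.get_obs();t=o["tool_pos"];print(t,o["eef_rot"].round(3).tolist(),o["contact_force"])
cv2.imwrite("pics/w4.png",im[:,:,::-1])
hsv=cv2.cvtColor(im,cv2.COLOR_RGB2HSV)
m=(hsv[...,0]>12)&(hsv[...,0]<35)&(hsv[...,1]>50)&(abs(X[...,0]-t[0])<.04)&(abs(X[...,1]-t[1])<.05)&(X[...,2]>.07)
P=X[m]; print(m.sum(),P.min(0),P.max(0),cv2.minAreaRect(P[:,:2].astype(np.float32)*1000))
# white top rect edges orientation: stop faces
g=(X[...,2]>.042)&(X[...,2]<.05)&(hsv[...,1]<60)&(X[...,1]>.2)&(X[...,0]>.48)
Q=X[g][:,:2].astype(np.float32);
E=Q[(Q[:,1]>.297)&(Q[:,0]<.575)];F=Q[(Q[:,0]>.58)&(Q[:,1]<.29)]
for n,s in(("end",E),("far",F)):
    if len(s)>20: print(n,len(s),s.mean(0),s.min(0),s.max(0),cv2.minAreaRect(s*1000))
E
```

```text
[0.56144182 0.27018238 0.23564535] [[0.057, 0.998, -0.004], [0.998, -0.057, -0.002], [-0.002, -0.004, -1.0]] [-0.0673254  -0.08235107  0.13123953]
5465 [0.52301998 0.25123994 0.07001128] [0.57738334 0.28899026 0.14988272] ((549.8566284179688, 270.2582702636719), (37.5811653137207, 54.3940315246582), 88.14765167236328)
end 2022 [0.54808545 0.30301395] [0.52080905 0.29703447] [0.57498175 0.3087079 ] ((547.9327392578125, 302.4874572753906), (10.463170051574707, 53.9896125793457), 87.16100311279297)
far 801 [0.58957666 0.2777983 ] [0.5843388  0.26194793] [0.59539086 0.28998873] ((589.551513671875, 276.18975830078125), (27.9985408782959, 10.235153198242188), 86.75176239013672)
```

View pics/w4.png

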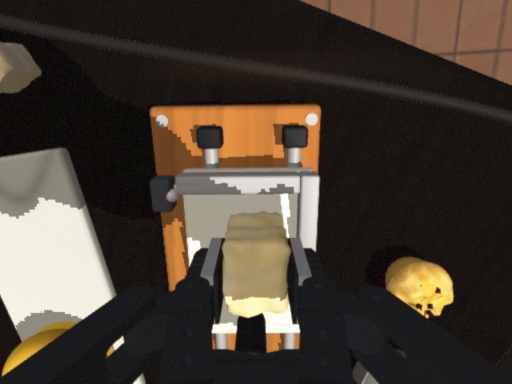

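The block is held squarely at (256,270) in the view, clear of both stops by about 8 mm. I'll lower until it touches.

Call:
{"name": "jog_arm", "arguments": {"increments": [0, 0, 0.006, 0, 0, 0, 0.01, 0, 0, 0, 0.01, 0, 0, 0, 0.01, 0]}}

```text
clock: 8.13
tool_pos: [0.5625, 0.2706, 0.228]
eef_rot: [[0.057, 0.998, 0.0], [0.998, -0.057, 0.0], [0.0, 0.0, -1.0]]
contact_force: [0.3, 0.4, -0.4]
grip_width: 0.34
finger_force: 59.8
```

Call:
{"name": "jog_arm", "arguments": {"increments": [0, 0, 0.001, 0, 0, 0, 0.0015, 0, 0, 0, 0.0015, 0, 0, 0, 0.0015, 0]}}

```text
clock: 8.47
tool_pos: [0.5629, 0.2706, 0.2263]
eef_rot: [[0.057, 0.998, 0.0], [0.998, -0.057, 0.0], [0.0, 0.0, -1.0]]
contact_force: [-0.6, -0.4, -1.4]
grip_width: 0.34
finger_force: 59.8
```

Call:
{"name": "jog_arm", "arguments": {"increments": [0, 0, 0.001, 0, 0, 0, 0.001, 0, 0, 0, 0.001, 0]}}

```text
clock: 8.72
tool_pos: [0.5628, 0.2705, 0.2251]
eef_rot: [[0.057, 0.998, -0.0], [0.998, -0.057, -0.0], [-0.0, -0.0, -1.0]]
contact_force: [-0.8, -0.1, -0.5]
grip_width: 0.344
finger_force: 59.8
```

Call:
{"name": "jog_arm", "arguments": {"increments": [0, 0, 0.001, 0, 0, 0, 0.001, 0, 0, 0, 0.001, 0]}}

```text
clock: 8.97
tool_pos: [0.5628, 0.2705, 0.2241]
eef_rot: [[0.057, 0.998, -0.0], [0.998, -0.057, -0.0], [-0.0, -0.0, -1.0]]
contact_force: [-0.7, -0.5, -0.9]
grip_width: 0.344
finger_force: 59.8
```

Call:
{"name": "jog_arm", "arguments": {"increments": [0, 0, 0.001, 0, 0, 0, 0.001, 0, 0, 0, 0.001, 0]}}

```text
clock: 9.22
tool_pos: [0.5629, 0.2706, 0.2234]
eef_rot: [[0.057, 0.998, 0.0], [0.998, -0.057, 0.0], [0.0, 0.0, -1.0]]
contact_force: [-1.3, -0.1, 1.0]
grip_width: 0.345
finger_force: 59.9
```

Call:
{"name": "jog_arm", "arguments": {"increments": [0, 0, 0.0005, 0, 0, 0, 0.001, 0, 0, 0, 0.001, 0, 0, 0, 0.001, 0]}}

```text
clock: 9.55
tool_pos: [0.5628, 0.2705, 0.2233]
eef_rot: [[0.057, 0.998, 0.001], [0.998, -0.057, 0.0], [0.001, 0.001, -1.0]]
contact_force: [-2.5, -0.5, 7.5]
grip_width: 0.34
finger_force: 60.6
```

Touchdown. I'll ease off to about 2 N and advance to the end stop.

Call:
{"name": "jog_arm", "arguments": {"increments": [0, 0, -0.0007, 0, 0.002, 0, -0.0007, 0, 0.004, 0, -0.0007, 0, 0.006, 0, -0.0007, 0, 0.006, 0, -0.0007, 0]}}

```text
clock: 9.97
tool_pos: [0.5635, 0.2769, 0.2233]
eef_rot: [[0.057, 0.998, 0.001], [0.998, -0.057, 0.0], [0.0, 0.001, -1.0]]
contact_force: [-0.1, -1.1, 5.7]
grip_width: 0.342
finger_force: 60.4
```

Call:
{"name": "jog_arm", "arguments": {"increments": [0.001, 0, 0, 0, 0.001, 0, 0, 0, 0.001, 0, 0, 0]}}

```text
clock: 10.22
tool_pos: [0.5635, 0.2778, 0.2233]
eef_rot: [[0.057, 0.998, 0.001], [0.998, -0.057, 0.0], [0.0, 0.001, -1.0]]
contact_force: [-0.1, -1.1, 5.0]
grip_width: 0.346
finger_force: 60.4
```

Call:
{"name": "jog_arm", "arguments": {"increments": [0.001, 0, -0.0003, 0, 0.001, 0, -0.0003, 0, 0.001, 0, -0.0003, 0]}}

```text
clock: 10.47
tool_pos: [0.5635, 0.2782, 0.2233]
eef_rot: [[0.057, 0.998, 0.001], [0.998, -0.057, -0.001], [-0.001, 0.001, -1.0]]
contact_force: [0.8, -4.8, 5.7]
grip_width: 0.34
finger_force: 60.4
```

Call:
{"name": "jog_arm", "arguments": {"increments": [0.001, 0, 0, 0, 0.001, 0, 0, 0, 0.001, 0, 0, 0]}}

```text
clock: 10.72
tool_pos: [0.5635, 0.2786, 0.2234]
eef_rot: [[0.058, 0.998, 0.001], [0.998, -0.058, -0.003], [-0.003, 0.001, -1.0]]
contact_force: [0.0, -8.0, 5.5]
grip_width: 0.341
finger_force: 60.5
```

End stop reached. Now toward the far stop.

Call:
{"name": "jog_arm", "arguments": {"increments": [-0.0008, 0.001, -0.0003, 0, -0.0008, 0.0025, -0.0003, 0, -0.0008, 0.004, -0.0003, 0, -0.0008, 0.004, -0.0003, 0]}}

```text
clock: 11.05
tool_pos: [0.5669, 0.2781, 0.2234]
eef_rot: [[0.057, 0.998, -0.002], [0.998, -0.057, -0.001], [-0.001, -0.002, -1.0]]
contact_force: [-2.4, -4.6, 6.6]
grip_width: 0.345
finger_force: 60.5
```

Call:
{"name": "jog_arm", "arguments": {"increments": [0, 0.001, 0, 0, 0, 0.001, 0, 0, 0, 0.001, 0, 0]}}

```text
clock: 11.3
tool_pos: [0.5678, 0.278, 0.2233]
eef_rot: [[0.057, 0.998, -0.002], [0.998, -0.057, -0.001], [-0.001, -0.002, -1.0]]
contact_force: [-3.6, -5.1, 6.1]
grip_width: 0.34
finger_force: 60.5
```

Call:
{"name": "jog_arm", "arguments": {"increments": [0, 0.001, 0, 0, 0, 0.001, 0, 0, 0, 0.001, 0, 0]}}

```text
clock: 11.55
tool_pos: [0.5687, 0.278, 0.2234]
eef_rot: [[0.057, 0.998, -0.002], [0.998, -0.057, -0.001], [-0.001, -0.002, -1.0]]
contact_force: [-3.5, -4.6, 7.0]
grip_width: 0.344
finger_force: 60.5
```

Call:
{"name": "jog_arm", "arguments": {"increments": [0, 0.001, -0.0004, 0, 0, 0.001, -0.0004, 0, 0, 0.001, -0.0004, 0]}}

```text
clock: 11.8
tool_pos: [0.5697, 0.278, 0.2234]
eef_rot: [[0.057, 0.998, -0.002], [0.998, -0.057, -0.001], [-0.002, -0.002, -1.0]]
contact_force: [-2.7, -4.6, 5.9]
grip_width: 0.35
finger_force: 60.4
```

Call:
{"name": "jog_arm", "arguments": {"increments": [0, 0.001, 0, 0, 0, 0.001, 0, 0, 0, 0.001, 0, 0]}}

```text
clock: 12.05
tool_pos: [0.5701, 0.2779, 0.2234]
eef_rot: [[0.057, 0.998, -0.004], [0.998, -0.057, -0.001], [-0.001, -0.004, -1.0]]
contact_force: [-5.7, -5.1, 8.0]
grip_width: 0.345
finger_force: 60.6
```

Call:
{"name": "jog_arm", "arguments": {"increments": [0.0003, 0.0006, -0.0006, 0, 0.0003, 0.0006, -0.0006, 0, 0.0003, 0.0006, -0.0006, 0, 0.0003, 0.0006, -0.0006, 0, 0.0003, 0.0006, -0.0006, 0]}}

```text
clock: 12.47
tool_pos: [0.5703, 0.278, 0.2234]
eef_rot: [[0.057, 0.998, -0.005], [0.998, -0.057, -0.002], [-0.002, -0.005, -1.0]]
contact_force: [-7.2, -4.9, 4.7]
grip_width: 0.341
finger_force: 60.4
```

```bash
python3 - <<'E'
from h import *
im,d,p=grab("wrist"); s,ds,ps=grab("side")
o=telemetry.get_obs();print(o["tool_pos"],o["contact_force"],o["torque"])
A=im[140:340,130:330]; B=s[150:250,180:280]
out=np.hstack([cv2.resize(A,(400,400),interpolation=cv2.INTER_NEAREST),cv2.resize(B,(400,400),interpolation=cv2.INTER_NEAREST)])
cv2.imwrite("pics/fin.png",out[:,:,::-1])
E
```

```text
[0.57033346 0.27801789 0.22340317] [-6.99194536 -5.18919829  5.04698945] [-1.05701674  1.36433286  0.08663451]
```

View pics/fin.png

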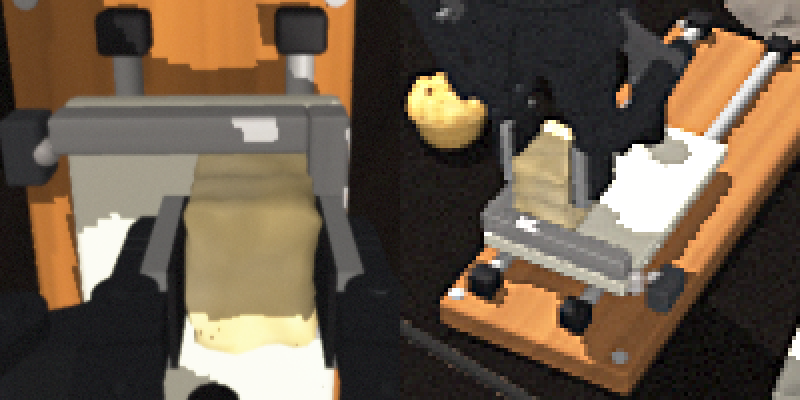

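The view shows the block square in the corner against both stops, with the fingers above the stops and the rib still past the ball. I'll ease the x push slightly, settle, and hand in.

Call:
{"name": "jog_arm", "arguments": {"increments": [0.0001, -0.0003, 0, 0, 0.0001, -0.0003, 0, 0, 0.0001, -0.0003, 0, 0, 0.0001, -0.0003, 0, 0, 0.0001, -0.0003, 0, 0, 0.0001, -0.0003, 0, 0]}}

```text
clock: 13.07
tool_pos: [0.5702, 0.278, 0.2234]
eef_rot: [[0.057, 0.998, -0.005], [0.998, -0.057, -0.002], [-0.002, -0.004, -1.0]]
contact_force: [-5.6, -5.5, 5.0]
grip_width: 0.345
finger_force: 60.3
```

```bash
python3 -c "
from h import *
f=telemetry.get_obs()['contact_force'];print(f)
if 3<-f[0]<9 and 3<-f[1]<9: print(workorder.job_done())"
```

```text
[-5.58212769 -5.46622489  4.98815516]
the job is handed in; nothing more can be done
None
```

The job is handed in at about 13 s: the carriage is home past the spring ball, and the gripper is still pressing the cheese block square into the corner with about 5.5 N towards each stop; the hand-in returned no verdict.

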